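# Crimp a vial through the press guard

## Task

Crimp the vial in the small bench press: with the fingertips, push the carrier that holds the vial along its channel until it is home against the stop. Then reach down through the window in the guard's top, press the lever's pad all the way down, hold it down for a second, and let it come back up and move clear. Do not touch the guard, do not press the lever before the carrier is home, do not lift the carrier or the vial, and leave the other things where they stand.

Things in the scene. Friction and masses are not known exactly. Their poses are not given: they have to be found in the camera images.
- press: Grey bench crimping press, fixed to the table. Base plate 325 x 210 mm, 15 mm thick. Origin on the table surface, straight below the crimping position. x: direction in which the carrier is pushed home; y: to the left; z up. The base reaches from x = -225 to +100 mm. Along y = 0 a channel between two low rails (inner width 45 mm, rail tops 23 mm above the table, carrier floor 15 mm above the table) ends at a fixed stop; the carrier is home when its pocket lies at x = 0.
- window (a point): Centre of the window in the guard's top plate, level with the plate's upper face, 126 mm above the table. The guard (dark steel posts and plate, clear sides, 164 mm wide along y) is fixed, aligned with the press axes, and its place on the press varies by up to 8 mm. The window is 74 mm along x and 90 mm along y. The plate is 4 mm thick and reaches from 54 mm before the window's centre (-x) to 92 mm beyond it. Nothing of the robot may touch posts, sides or plate.
- lever_pad (a point): Centre of the upper face of the lever's off-white pad, 36 mm along x by 40 mm along y, seen through the window; it moves with the lever. Raised, it is about 115 mm above the table (some 11 mm below the guard's top face), fully down about 93 mm above the table.
- lever (a joint): Lever angle in rad: 0 raised, 0.28 fully down (hard stop). The hinge is at the rear (+x), 78 mm behind the pad. A spring returns it; the pad takes about 3 N to start and 9 N to hold fully down.
- push_face (a point): Centre of the upright flat rear face (facing -x) of the carrier's end plate, which is what to push: 44 mm wide along y, reaching from 25 mm to 59 mm above the table; this point is 42 mm above the table. It lies 145 mm before the pocket (-x), so at home it is still about 85 mm in front of the guard. The carrier is loose, 40 mm wide, 0.15 to 0.3 kg, and takes about 1 to 4 N to slide.
- pocket (a point): Centre of the floor of the carrier's vial pocket, 25 mm above the table, the point to be brought to x = 0 of the press. It starts 30 to 65 mm short of that.
- vial_mid (a point): Half-way up the loose glass vial with aluminium cap (23 mm diameter, 46 mm tall) that stands in the carrier's pocket.
- spare_a_mid (a point): Half-way up a spare clear vial, 23 mm diameter, 46 mm tall, standing on the press base left of the channel. Leave alone.
- spare_b_mid (a point): Half-way up a spare amber vial, 23 mm diameter, 46 mm tall, standing on the press base right of the channel. Leave alone.
- wash_bottle: White plastic bottle, 64 mm diameter, 160 mm tall, left of the press. Origin under its centre. Leave alone.
- jar: Amber jar, 60 mm diameter, 85 mm tall, right of the press. Origin under its centre. Leave alone.
- beaker: White beaker, 68 mm diameter, 90 mm tall, left of the press, nearer the robot. Origin under its centre. Leave alone.
- cap_tray: Blue open tray, 120 x 90 x 30 mm, right of the press, nearer the robot. Origin under its centre. Leave alone.
- carrier: The loose aluminium carrier (bed 165 x 40 x 10 mm, pocket and end plate on it). Origin under the pocket, on the channel floor; x towards the stop.
- guard: The guard; origin on the press base, 4 mm beyond (+x) the window's centre and 111 mm below the plate's upper face; axes as the press.
Things that resemble listed ones, but are neither listed nor needed, are in the scene too. Leave any brown look-alike of the carrier alone.

How it is judged:
By the outcome, as a careful person would: the job done as asked, in the order asked, and still so for the second after the job is handed in, with the robot touching nothing.
It also fails if it takes over 51 s, if anything falls off the work surface, if the arm or the gripper's body presses on something with over 40 N, if the wrist force passes 120 N, or if a joint passes its speed limit or range.

## Robot

A 6-joint arm with a two-finger parallel gripper is mounted at the origin on the work surface. World frame = base frame: x ahead of the robot, y to its left, z up, the work surface at z = 0. Lengths are in m, angles in rad, forces in N, time in s.
With the tool pointing down it reaches from about 0.3 to 0.875 m from the base axis. Payload 6.4 kg.
Tool frame: the origin (TCP) lies between the finger pads; the fingertips stand 22 mm ahead of it and the grasp point (between the pads) lies 3 mm ahead of it; z points along the fingers, y is the line along which they close (so a half turn about z gives the same grasp; the last joint's range is limited). The gripper opens to 85 mm and grips with 20 to 120 N. Pads are 22 mm wide; open, the fingers measure 114 mm over their backs; the gripper's body (76 mm by 85 mm) begins 54 mm behind the grasp point. The pads swing forward as they close: fully open they stand 13 mm farther back than shut.
Start: joints at [-1.505, 0.181, 1.607, -0, 1.354, -0.206], TCP at [0.154, -0.554, 0.253] pointing down, gripper open.
Joint ranges: [-2.99, 2.99], [-0.89, 2.07], [0.3, 2.58], [-1.14, 4.28], [0, 2.63], [-3.12, 3.12]. Speed limits (rad/s): [2.57, 2.57, 3.01, 3.14, 3.14, 3.14].

## Interface

Orientations are given as a unit quaternion [w, x, y, z].
In Python, from bench import ctrl, imaging, workorder gives the robot as it stands.
- The arm moves only by the shell command python3 -m pendant 'ROWS' [OPENING]. ROWS is JSON, a list of rows, each a list of 4 numbers: the shift along the tool's x, y, z in cm, then the turn about the tool's z in degrees. In form: [[dx, dy, dz, roll], ...]. A call has 1 to 12 rows; each row is the pose to reach, as a shift and turn from the pose commanded when the call began, along the tool's axes at that moment; what a row does not reach only later rows make up. A row lasts 1/12 s, in which the tool goes at most 41.7 mm and 7.16 degrees, less where a joint would pass 70% of its speed; a pose out of reach is approached as far as the arm can. A call with a gripper value outside its range is refused whole. OPENING is the opening, from 0 (shut) to 1 (fully open), set as the call begins (- or left out, the last holds). The fingers move at their own pace and stop on an object; the grip force is fixed at half the most. Time passes only in rows, so rows that repeat a pose let the fingers close. It gives the time, the measured TCP pose, the force, the opening and the grip force at its end, in the units of the state.
- ctrl.get_obs(): the state, without advancing time (a new reading comes with each control period).
- imaging.camera(name): name is "side" or "top"; returns the picture (384x512x3 uint8, red, green, blue); there is no depth.
- imaging.camera_info(name): a dict with "K" (3x3 intrinsics, pixels), "k1" (the pictures are not rectified: a ray, as slopes to the right and down, at radius r is drawn at 1 + k1 r^2 times it, then the intrinsics apply), "T" (4x4, takes a point from camera to world coordinates). Camera axes: x right, y up, looking along -z (the intrinsics and any distortion apply to the point x, -y, -z); pixel columns grow to the right and rows downward; lengths in m; the calibration is good to about 2 mm. A picture is of the moment at which its call begins. camera_info takes no time and is no camera call.
- workorder.hand_in(): hands the job in; it is judged then, once.
The state is a dict: "time_s": time; "q": joint angles; "dq": joint speeds; "joint_efforts": joint torques, N m; "eef_pos": TCP position; "eef_rot": TCP orientation; "wrist_force": force on the tool from outside, world axes, zero at the start; "torque": the same for the moment, N m; "opening": opening from 0.0 (shut) to 1.0 (fully open); "grasp_force": force on a finger pad.
Only numpy, scipy, OpenCV 4.12 (cv2) and the standard library are available. Lean on these libraries where they do the work, as an engineer would, in place of code of your own. Each camera call takes 0.05 s, during which the arm holds its last target. There are 200 camera calls.

## Working session

There is one attempt and no reset: what is moved stays moved. The work goes in short steps, Python scripts to look and compute and a shell command to move; the robot and the scene stay as the last step left them, time stands still between calls to the robot, and variables do not carry over. Pictures are saved under pics/ and viewed, at most 10 in all, crops included, and the job is handed in when it is done.

```bash
ls; mkdir -p pics
python3 - <<'E'
from bench import ctrl, imaging
import cv2, numpy as np
o=ctrl.get_obs(); print(o)
for n in("side","top"):
    im=imaging.camera(n); cv2.imwrite(f"pics/{n}0.png",im[:,:,::-1]); i=imaging.camera_info(n); print(n,i)
E
```

```text
pics
{'time_s': 0.0, 'q': array([-1.50530949e+00,  1.81555434e-01,  1.60800359e+00,  2.12547873e-05,
        1.35379555e+00, -2.06333758e-01]), 'dq': array([ 0.00045015,  0.00094798, -0.00127304, -0.0018441 ,  0.00214705,
        0.00032655]), 'joint_efforts': array([ 1.65806880e-03, -4.44868934e+01, -3.51331544e+01, -2.54935503e-04,
        9.10876610e-03, -5.71728563e-06]), 'eef_pos': array([ 0.15434931, -0.55336604,  0.25237816]), 'eef_rot': array([-8.78042075e-04,  9.90778330e-01,  1.35489943e-01,  7.23391053e-05]), 'wrist_force': array([0.21980549, 0.52152012, 0.81558846]), 'torque': array([ 0.00132179, -0.01198927, -0.01904228]), 'grasp_force': 0.0, 'opening': 1.0014012629213358}
side {'K': array([[355.11431837,   0.        , 253.58731722],
       [  0.        , 355.11431837, 196.31673689],
       [  0.        ,   0.        ,   1.        ]]), 'k1': 0.0014939464837275995, 'T': array([[ 0.95184446,  0.23443012, -0.19757186,  0.43312245],
       [-0.30656905,  0.72203646, -0.62022478, -0.43394184],
       [-0.00274528,  0.65092694,  0.75913542,  0.67942421],
       [ 0.        ,  0.        ,  0.        ,  1.        ]])}
top {'K': array([[395.73567556,   0.        , 251.05853972],
       [  0.        , 395.73567556, 191.16559329],
       [  0.        ,   0.        ,   1.        ]]), 'k1': 0.04378443578538999, 'T': array([[-1.92665817e-02,  9.98265635e-01, -5.56284084e-02,
         5.10729330e-01],
       [-9.99814381e-01, -1.92389584e-02,  1.03210722e-03,
         2.95199451e-02],
       [-3.99154635e-05,  5.56379679e-02,  9.98451008e-01,
         1.21985636e+00],
       [ 0.00000000e+00,  0.00000000e+00,  0.00000000e+00,
         1.00000000e+00]])}
```

View pics/side0.png

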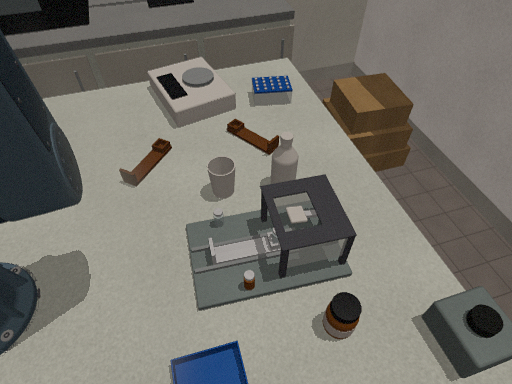

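View pics/top0.png

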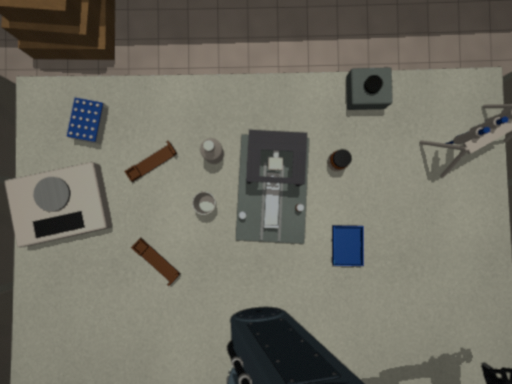

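Side view: the grey press is at about (270,245), with the silver carrier's end plate at (211,250), the guard plate at (305,212) and the off-white pad at (297,214). Top view: the press is at (272,187), the silver carrier runs along column 271 over rows 190–229, and the pad is at (275,161).

Candidates for the carrier:
- silver one in the channel: side (240,250), top (271,210)
- brown look-alikes: side (147,160) and (253,136), top (156,261) and (151,162)

The grey box with the black knob, side (480,320), is not the press. I choose the silver one and check it in a close crop.

Run:
```python
import cv2, numpy as np
s=cv2.imread("pics/side0.png")[170:310,180:360]; t=cv2.imread("pics/top0.png")[120:250,225:320]
a=cv2.resize(s,None,fx=4.4,fy=4.2,interpolation=cv2.INTER_CUBIC)
cv2.imwrite("pics/sc.png",a)
b=cv2.resize(t,None,fx=4.5,fy=4.5,interpolation=cv2.INTER_CUBIC); cv2.imwrite("pics/tc.png",b); print(a.shape,b.shape)
```

```text
(588, 792, 3) (585, 428, 3)
```

View pics/sc.png

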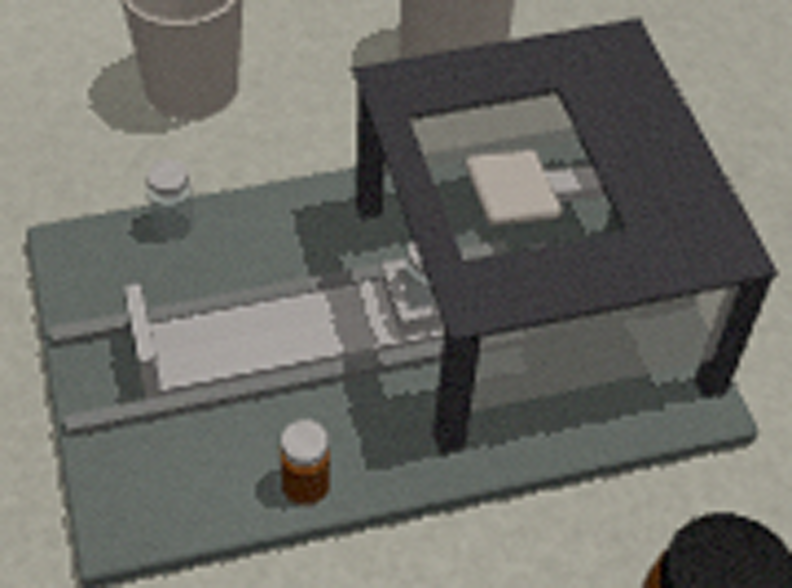

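View pics/tc.png

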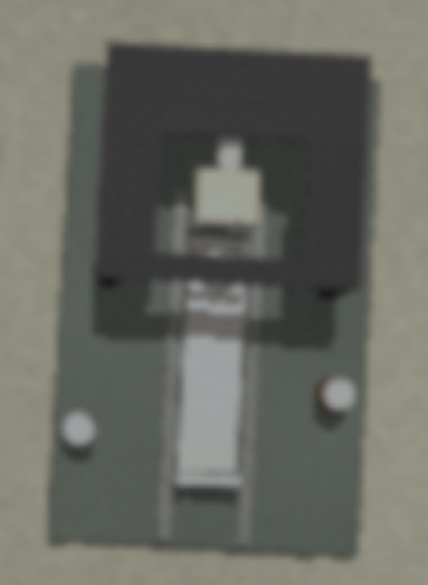

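The crops confirm the silver carrier in the press channel. Its end plate is at side ≈(212,247) and top ≈(271,227), and its front end lies partly under the guard. The pad is centred in the window. Next I measure by masks and rays.

```bash
cat > h.py <<'E'
import numpy as np, cv2
from bench import imaging
I={n:imaging.camera_info(n) for n in("side","top")}
def ray(n,uv):
    i=I[n]; d=np.array([i["k1"],0,0,0,0.])
    x,y=cv2.undistortPoints(np.array([[uv]],float),i["K"],d)[0,0]
    T=i["T"]; return T[:3,3],T[:3,:3]@np.array([x,-y,-1])
def onz(n,uv,z):
    o,d=ray(n,uv); return o+d*(z-o[2])/d[2]
def tri(a,b):
    o,d=ray("side",a); p,e=ray("top",b)
    s=np.linalg.lstsq(np.c_[d,-e],p-o,rcond=None)[0]
    A,B=o+s[0]*d,p+s[1]*e; return (A+B)/2,np.linalg.norm(A-B)*1e3
def proj(n,p):
    i=I[n]; c=i["T"][:3,:3].T@(np.array(p)-i["T"][:3,3]); q=np.array([c[0],-c[1],-c[2]])
    return cv2.projectPoints(q.reshape(1,3),np.zeros(3),np.zeros(3),i["K"],np.array([i["k1"],0,0,0,0.]))[0].ravel()
def blob(m,box):
    x0,y0,x1,y1=box; k=np.zeros_like(m); k[y0:y1,x0:x1]=m[y0:y1,x0:x1]
    n,l,s,c=cv2.connectedComponentsWithStats(k); j=1+np.argmax(s[1:,4]); return (l==j).astype(np.uint8),c[j],s[j]
E
python3 - <<'E'
from h import *
np.set_printoptions(precision=4,suppress=True)
s=cv2.imread("pics/side0.png");t=cv2.imread("pics/top0.png")
# pad
C={}
for n,im,b in(("side",s,(284,203,312,226)),("top",t,(266,153,286,171))):
    h=cv2.cvtColor(im,cv2.COLOR_BGR2HSV); 
    m=((im.min(2)>120)&(im[:,:,2].astype(int)>im[:,:,0]+8)).astype(np.uint8)
    mk,c,st=blob(m,b); print(n,"pad",c,st,cv2.minAreaRect(cv2.findNonZero(mk))); C[n]=c
    dk=((im.max(2)<70)&(abs(im[:,:,0].astype(int)-im[:,:,1])<14)).astype(np.uint8)
    mk,c,st=blob(dk,(255,170,360,280) if n=="side" else (240,125,312,190)); print("plate",c,st)
P,e=tri(C["side"],C["top"]); print("pad",P,e)
S=lambda p:(180+(p[0]+.5)/4.4-.5,170+(p[1]+.5)/4.2-.5); T=lambda p:(225+(p[0]+.5)/4.5-.5,120+(p[1]+.5)/4.5-.5)
sw=[(412,117),(560,92),(622,232),(462,262)]; tw=[(155,255),(160,132),(308,135),(302,260)]
W=[]
for a,b in zip(sw,tw):
    p,e=tri(S(a),T(b)); W.append(p); print("win",p,e,onz("side",S(a),.126),onz("top",T(b),.126))
print("winc",np.mean(W,0), np.mean([onz("side",S(a),.126) for a in sw],0),np.mean([onz("top",S(a) if 0 else T(a),.126) for a in tw],0))
sp=[(355,70),(640,20),(775,268),(455,337)]
q=np.array([onz("side",S(a),.126) for a in sp]);print("plate side",q)
d=(q[1]-q[0])+(q[2]-q[3]); print("yaw",np.degrees(np.arctan2(d[1],d[0])))
for a in[(108,42),(370,58)]: print("plate top",onz("top",T(a),.126))
# end plate top edge rear corners (z .059)
for a in[(127,287),(146,360)]: print("ep side",onz("side",S(a),.059))
for a in[(178,489),(242,490)]: print("ep top",onz("top",T(a),.059))
# rail/base front corners z .015
for a in[(28,232),(80,580)]: print("base side",onz("side",S(a),.015))
for a in[(50,543),(355,557)]: print("base top",onz("top",T(a),.015))
p,e=tri(S((136,323)),T((210,489)));print("ep tri",p,e)
E
```

```text
side pad [296.312 213.616] [286 206  21  16 250] ((296.13848876953125, 213.6077117919922), (15.380306243896484, 18.729246139526367), 82.87498474121094)
plate [305.6778 222.153 ] [ 258  175   98  105 4770]
top pad [275.3188 161.3478] [269 158  14  12  69] ((275.5, 163.5), (11.0, 13.0), 90.0)
plate [276.3694 156.9058] [ 246  131   61   59 2580]
pad [ 0.6523 -0.0406  0.1108] 6.250537739499935
win [0.614  0.005  0.1235] 2.5127439379993 [0.6145 0.0028 0.126 ] [0.6126 0.0054 0.126 ]
win [0.6894 0.0008 0.1204] 0.8405246936174777 [ 0.6864 -0.0035  0.126 ] [0.6889 0.0008 0.126 ]
win [ 0.6824 -0.0897  0.1235] 6.622571856976258 [ 0.6781 -0.0904  0.126 ] [ 0.6852 -0.0907  0.126 ]
win [ 0.6067 -0.0847  0.1261] 2.1409784077110676 [ 0.6057 -0.0844  0.126 ] [ 0.6077 -0.0851  0.126 ]
winc [ 0.6481 -0.0422  0.1234] [ 0.6462 -0.0439  0.126 ] [ 0.6486 -0.0424  0.126 ]
plate side [[ 0.5991  0.0403  0.126 ]
 [ 0.7436  0.03    0.126 ]
 [ 0.7318 -0.1287  0.126 ]
 [ 0.5887 -0.1203  0.126 ]]
yaw -3.734743538047615
plate top [0.7456 0.0319 0.126 ]
plate top [ 0.7324 -0.1301  0.126 ]
ep side [ 0.4697 -0.0071  0.059 ]
ep side [ 0.4684 -0.0508  0.059 ]
ep top [ 0.4661 -0.0079  0.059 ]
ep top [ 0.4647 -0.0494  0.059 ]
base side [0.4311 0.0745 0.015 ]
base side [ 0.4155 -0.129   0.015 ]
base top [0.4299 0.0775 0.015 ]
base top [ 0.4167 -0.1272  0.015 ]
ep tri [ 0.4673 -0.0288  0.0591] 3.1685107743277507
```

Press yaw is about −4° and its origin is about (0.648, −0.042). The push face is at about (0.467, −0.029), so the pocket is about 36 mm short of home. The window and pad centres are about (0.648, −0.042). I'll shut the fingers, align the tool to the press and head for a point behind the carrier.

```bash
python3 -m pendant '[[2.1,-2.2,0,2],[4.2,-4.4,0,4],[6.3,-6.6,0,6],[8.4,-8.8,0,8],[10.5,-11,0,10],[12.6,-13.2,0,12],[14.7,-15.4,0,14],[16.8,-17.6,0,16],[18.9,-19.8,0,18],[21,-22,0,19.6],[23.1,-24.2,0,19.6],[25.2,-26.4,0,19.6]]' 0
cat > go.py <<'E'
# work out shift (cm, tool axes) and turn to world target; press frame: O, yaw
import sys, numpy as np
from scipy.spatial.transform import Rotation as R
from bench import ctrl
o=ctrl.get_obs(); q=o["eef_rot"]; r=R.from_quat([q[1],q[2],q[3],q[0]]); M=r.as_matrix()
Y=np.radians(-4); A=np.array([[np.cos(Y),-np.sin(Y),0],[np.sin(Y),np.cos(Y),0],[0,0,1]]); O=np.array([.6478,-.0417,0])
p=A.T@(o["eef_pos"]-O)*1e3
print("t %.2f press-frame TCP mm"%o["time_s"],p.round(1),"yaw",np.degrees(np.arctan2(M[1,0],M[0,0])).round(2),"tilt",M[:,2].round(4),"F",o["wrist_force"].round(2),"open",round(o["opening"],3))
if len(sys.argv)>3:
    t=O+A@(np.array(sys.argv[1:4],float)/1e3); print("shift cm",(M.T@(t-o["eef_pos"])*100).round(2))
E
python3 go.py -217 0 250
```

```text
time_s: 1.1
eef_pos: [0.3265, -0.2304, 0.2531]
eef_rot: [-0.0, 0.999, -0.035, -0.0]
wrist_force: [0.9, -0.1, 0.3]
opening: 0.005
grasp_force: 0.0
t 1.10 press-frame TCP mm [-307.4 -210.6  253.1] yaw -4.06 tilt [-1.e-04  2.e-04 -1.e+00] F [ 0.92 -0.12  0.28] open 0.005
shift cm [  9.01 -21.07   0.31]
```

```bash
python3 -m pendant '[[1.2,-3,0,0],[2.4,-6,0,0],[3.6,-9,0,0],[4.8,-12,0,0],[6,-15,0,0],[7.2,-18,0,0],[8.5,-21,0,0],[8.5,-21.1,3,0],[8.5,-21.1,6,0],[8.5,-21.1,9,0],[8.5,-21.1,12,0],[8.5,-21.1,14,0]]'
python3 go.py -222 0 60
python3 - <<'E'
from h import *
for n in("side","top"):
    cv2.imwrite(f"pics/{n}1.png",imaging.camera(n)[:,:,::-1])
s=cv2.imread("pics/side1.png")[170:310,130:350]; t=cv2.imread("pics/top1.png")[130:300,190:350]
cv2.imwrite("pics/c1.png",np.hstack([cv2.resize(s,(480,305),interpolation=cv2.INTER_CUBIC),cv2.resize(t,(287,305),interpolation=cv2.INTER_CUBIC)]))
E
```

```text
time_s: 2.1
eef_pos: [0.4241, -0.0266, 0.1105]
eef_rot: [-0.001, 0.999, -0.035, -0.002]
wrist_force: [-0.7, 0.2, -0.7]
opening: 0.005
grasp_force: 0.0
t 2.10 press-frame TCP mm [-224.2   -0.5  110.5] yaw -4.0 tilt [-0.0032  0.0011 -1.    ] F [-0.74  0.2  -0.72] open 0.005
shift cm [ 0.23 -0.05  5.05]
```

View pics/c1.png

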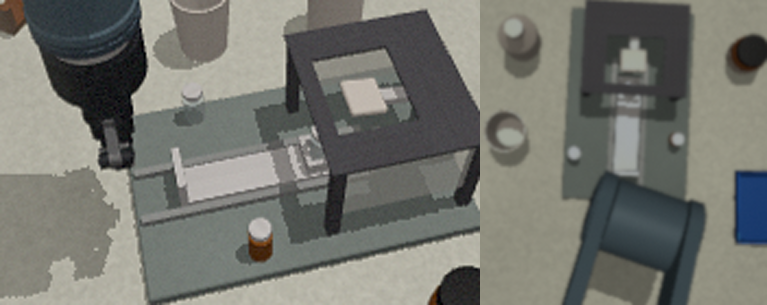

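The picture shows the shut fingers at side ≈(183,239), in line with the channel and behind the end plate at ≈(212,248). I'll lower them and begin pushing.

```bash
python3 -m pendant '[[0,0,1.5,0],[0,0,3,0],[0,0,4.2,0],[0,0,5,0],[0,0,5,0],[0,0,5,0]]'; python3 go.py -192 0 60
python3 -m pendant '[[0.4,0,0,0],[0.8,0,0,0],[1.2,0,0,0],[1.6,0,0,0],[2,0,0,0],[2.4,0,0,0],[2.8,0,0,0],[3.2,0,0,0],[3.6,0,0,0],[4,0,0,0],[4,0,0,0]]'; python3 go.py -156 0 60
```

```text
time_s: 2.7
eef_pos: [0.4263, -0.0276, 0.064]
eef_rot: [0.0, 0.999, -0.035, 0.0]
wrist_force: [0.1, -0.6, 0.2]
opening: 0.001
grasp_force: 0.0
t 2.70 press-frame TCP mm [-222.    -1.4   64. ] yaw -4.03 tilt [ 4.e-04 -1.e-04 -1.e+00] F [ 0.09 -0.62  0.17] open 0.001
shift cm [ 3.   -0.14  0.4 ]
time_s: 3.62
eef_pos: [0.4665, -0.0304, 0.0633]
eef_rot: [0.0, 0.999, -0.035, 0.0]
wrist_force: [0.3, 0.1, 0.0]
opening: 0.001
grasp_force: 0.0
t 3.62 press-frame TCP mm [-181.6   -1.4   63.3] yaw -4.03 tilt [ 6.e-04 -1.e-04 -1.e+00] F [0.28 0.11 0.01] open 0.001
shift cm [ 2.56 -0.14  0.33]
```

Run:
```python
from h import *
for n in("side","top"):
    cv2.imwrite(f"pics/{n}2.png",imaging.camera(n)[:,:,::-1])
s=cv2.imread("pics/side2.png")[190:300,180:320]
cv2.imwrite("pics/c2.png",cv2.resize(s,(700,550),interpolation=cv2.INTER_CUBIC))
```

```text
(no output)
```

View pics/c2.png

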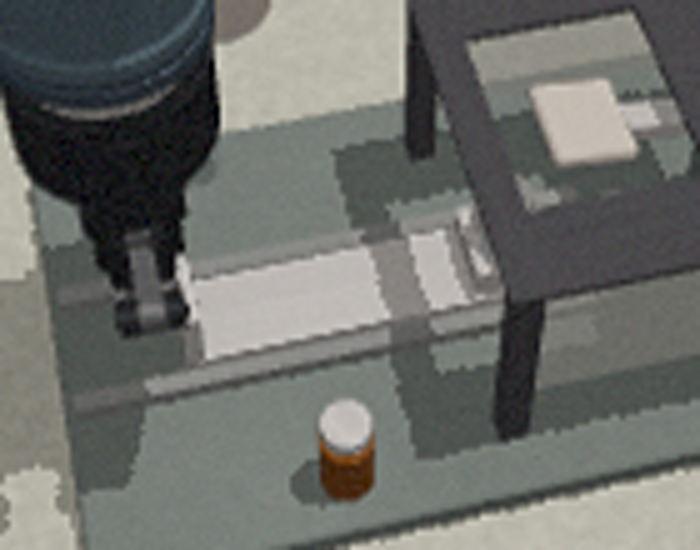

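The fingers touch the end plate at side ≈(216,244), and the carrier has slid on about 10 mm inside the rails. I'll keep pushing, slower near the stop.

```bash
python3 -m pendant '[[0.2,-0.1,0,0],[0.4,-0.1,0,0],[0.6,-0.1,0,0],[0.8,-0.1,0,0],[1,-0.1,0,0],[1.2,-0.1,0,0],[1.4,-0.1,0,0],[1.6,-0.1,0,0],[1.8,-0.1,0,0],[1.9,-0.1,0,0],[2,-0.1,0,0]]'; python3 go.py -156 0 60
python3 -m pendant '[[0.1,0,0,0],[0.2,0,0,0],[0.3,0,0,0]]'; python3 go.py -156 0 60
```

```text
time_s: 4.63
eef_pos: [0.4858, -0.0306, 0.0633]
eef_rot: [-0.0, 0.999, -0.035, -0.0]
wrist_force: [-2.0, 1.0, 1.2]
opening: 0.001
grasp_force: 1.1
t 4.63 press-frame TCP mm [-162.4   -0.3   63.3] yaw -4.02 tilt [-3.e-04  0.e+00 -1.e+00] F [-2.04  0.95  1.24] open 0.001
shift cm [ 0.64 -0.03  0.33]
time_s: 4.88
eef_pos: [0.4888, -0.0308, 0.0633]
eef_rot: [-0.0, 0.999, -0.035, -0.0]
wrist_force: [-1.5, 0.4, 0.9]
opening: -0.004
grasp_force: 0.8
t 4.88 press-frame TCP mm [-159.4   -0.2   63.3] yaw -4.03 tilt [-1.e-04  0.e+00 -1.e+00] F [-1.48  0.41  0.94] open -0.004
shift cm [ 0.34 -0.02  0.33]
```

```bash
python3 -m pendant '[[0.1,0,0,0],[0.2,0,0,0]]'; python3 go.py -156 0 60
```

```text
time_s: 5.05
eef_pos: [0.4908, -0.031, 0.0633]
eef_rot: [-0.0, 0.999, -0.035, -0.0]
wrist_force: [-1.8, -0.0, 0.9]
opening: 0.005
grasp_force: 1.0
t 5.05 press-frame TCP mm [-157.4   -0.3   63.3] yaw -4.03 tilt [-1.e-04  0.e+00 -1.e+00] F [-1.83 -0.02  0.95] open 0.005
shift cm [ 0.14 -0.03  0.33]
```

```bash
python3 -m pendant '[[0.1,0,0,0],[0.2,0,0,0]]'; python3 go.py -156 0 60
```

```text
time_s: 5.22
eef_pos: [0.4928, -0.0311, 0.0633]
eef_rot: [0.0, 0.999, -0.035, -0.0]
wrist_force: [-2.1, 0.3, 1.3]
opening: -0.005
grasp_force: 1.0
t 5.22 press-frame TCP mm [-155.4   -0.3   63.3] yaw -4.02 tilt [-1.e-04 -0.e+00 -1.e+00] F [-2.09  0.3   1.34] open -0.005
shift cm [-0.06 -0.03  0.33]
```

Still sliding at about 2 N, so not at the stop yet.

```bash
python3 -m pendant '[[0.1,0,0,0],[0.2,0,0,0]]'; python3 go.py
```

```text
time_s: 5.38
eef_pos: [0.4948, -0.0313, 0.0633]
eef_rot: [-0.0, 0.999, -0.035, -0.0]
wrist_force: [-1.7, -0.1, 1.7]
opening: -0.002
grasp_force: 1.1
t 5.38 press-frame TCP mm [-153.3   -0.3   63.3] yaw -4.03 tilt [-1.e-04  0.e+00 -1.e+00] F [-1.67 -0.11  1.71] open -0.002
```

```bash
python3 -m pendant '[[0.1,0,0,0],[0.2,0,0,0]]'; python3 go.py
```

```text
time_s: 5.55
eef_pos: [0.4961, -0.0313, 0.0632]
eef_rot: [-0.0, 0.999, -0.035, -0.001]
wrist_force: [-7.8, 0.2, 6.7]
opening: -0.003
grasp_force: 4.0
t 5.55 press-frame TCP mm [-152.1   -0.2   63.2] yaw -4.01 tilt [-2.e-03  3.e-04 -1.e+00] F [-7.8   0.25  6.73] open -0.003
```

```bash
python3 -m pendant '[[0.1,0,0,0],[0.1,0,0,0]]'; python3 go.py
```

```text
time_s: 5.72
eef_pos: [0.4962, -0.0312, 0.0629]
eef_rot: [-0.0, 0.999, -0.035, -0.002]
wrist_force: [-8.6, 0.4, 7.7]
opening: -0.003
grasp_force: 4.3
t 5.72 press-frame TCP mm [-1.52e+02 -1.00e-01  6.29e+01] yaw -4.0 tilt [-4.1e-03  6.0e-04 -1.0e+00] F [-8.56  0.39  7.7 ] open -0.003
```

The force jumped to about 8 N and the TCP stopped at x ≈ −152, so the carrier is against the stop. I'll back off straight, rise and look.

```bash
python3 -m pendant '[[-0.3,0,0,0],[-0.8,0,0,0],[-1.6,0,0,0],[-2.4,0,0,0],[-3,0,0,0],[-3,0,-3,0],[-3,0,-6,0],[-3,0,-9,0],[-3,0,-12,0],[-3,0,-15,0],[-3,0,-15,0]]'; python3 go.py 0 0 210
python3 - <<'E'
from h import *
for n in("side","top"):
    cv2.imwrite(f"pics/{n}3.png",imaging.camera(n)[:,:,::-1])
s=cv2.imread("pics/side3.png")[170:310,180:360]; t=cv2.imread("pics/top3.png")[120:250,225:320]
cv2.imwrite("pics/c3.png",np.hstack([cv2.resize(s,(540,420),interpolation=cv2.INTER_CUBIC),cv2.resize(t,(256,420),interpolation=cv2.INTER_CUBIC)]))
E
```

```text
time_s: 6.63
eef_pos: [0.4708, -0.0303, 0.2196]
eef_rot: [0.001, 0.999, -0.035, 0.005]
wrist_force: [0.8, -0.9, 0.7]
opening: 0.003
grasp_force: 0.0
t 6.63 press-frame TCP mm [-177.4   -1.   219.6] yaw -4.02 tilt [ 0.0105 -0.0034 -0.9999] F [ 0.82 -0.93  0.67] open 0.003
shift cm [17.73 -0.11  1.15]
```

View pics/c3.png

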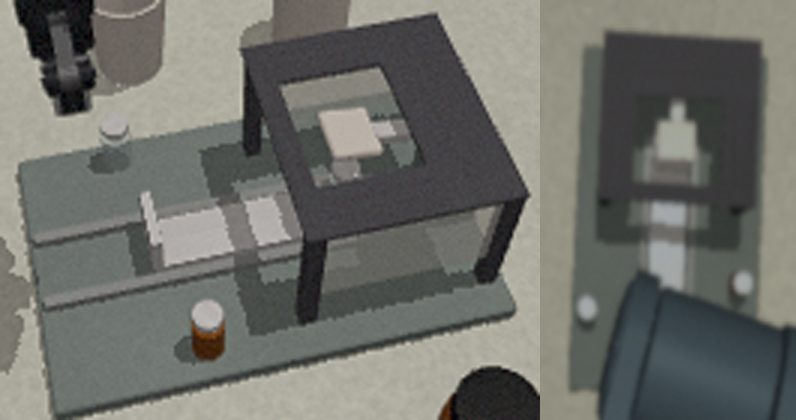

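The crop shows the carrier's end plate moved in, with its top edge at side crop (141,192)–(155,242). The vial cap is now visible beside the pad at crop (347,168), and the spares are untouched. I'll check the carrier's position numerically and refine the pad position.

```bash
python3 - <<'E'
from h import *
Y=np.radians(-4);A=np.array([[np.cos(Y),-np.sin(Y),0],[np.sin(Y),np.cos(Y),0],[0,0,1]]);O=np.array([.6478,-.0417,0])
f=lambda p:(A.T@(p-O)*1e3).round(1)
S=lambda p:(180+(p[0]+.5)/3-.5,170+(p[1]+.5)/3-.5)
for a in[(140,193),(154,242)]: print("ep",f(onz("side",S(a),.059)))
s=cv2.imread("pics/side3.png");t=cv2.imread("pics/top3.png")
print("pad side",f(onz("side",(296.31,213.62),.115)))
m=((t[120:180,225:320].min(2)>105)).astype(np.uint8); m=np.pad(m,((120,0),(225,0)))
T=lambda p:(225+(p[0]+.5)/4.5-.5,120+(p[1]+.5)/4.5-.5)
print("pad top",[f(onz("top",T(p),.115)) for p in[(196,167),(262,168),(260,222),(195,222)]])
S2=lambda p:(180+(p[0]+.5)/4.4-.5,170+(p[1]+.5)/4.2-.5)
print("pad side corners",[f(onz("side",S2(p),.115)) for p in[(468,157),(545,150),(563,217),(487,222)]])
E
python3 go.py 0 0 180
```

```text
ep [-142.    22.9   59. ]
ep [-140.4  -18.9   59. ]
pad side [-1.00e-01 -1.20e+00  1.15e+02]
pad top [array([ 19. ,  21.5, 115. ]), array([ 20.4, -19.6, 115. ]), array([-13.5, -19.9, 115. ]), array([-15.5,  20.5, 115. ])]
pad side corners [array([-15.2,  20.2, 115. ]), array([ 20.9,  15.7, 115. ]), array([ 15.4, -24.8, 115. ]), array([-18.5, -19.3, 115. ])]
t 6.73 press-frame TCP mm [-179.9   -0.4  214.6] yaw -4.03 tilt [ 0.0034 -0.0011 -1.    ] F [-0.95  1.51  0.31] open 0.003
shift cm [17.98 -0.06  3.52]
```

The end plate reads x ≈ −141 and the fingers' stop reads the same, so the carrier is home within calibration bias. The pad centre is at about (1, −1) in the press frame. Moving above the window.

```bash
python3 -m pendant '[[2,0,0,0],[4,0,0,0],[6,0,0,0],[8,0,0,0],[10,0,0,0],[12,0,0,0],[14,0,0,0],[16,0,0,0],[17.5,0,0,0],[18.1,0,0,0],[18.1,0,0,0],[18.1,0,0,0]]'; python3 go.py 1 -1 145
python3 - <<'E'
from h import *
for n in("side","top"):
    cv2.imwrite(f"pics/{n}4.png",imaging.camera(n)[:,:,::-1])
s=cv2.imread("pics/side4.png")[100:290,220:380]
cv2.imwrite("pics/c4.png",cv2.resize(s,(504,598),interpolation=cv2.INTER_CUBIC))
E
```

```text
time_s: 7.73
eef_pos: [0.6472, -0.0419, 0.2116]
eef_rot: [-0.0, 0.999, -0.035, -0.001]
wrist_force: [0.7, -0.2, -0.3]
opening: -0.002
grasp_force: 0.0
t 7.73 press-frame TCP mm [-6.000e-01 -2.000e-01  2.116e+02] yaw -4.02 tilt [-3.e-03  7.e-04 -1.e+00] F [ 0.66 -0.25 -0.27] open -0.002
shift cm [0.18 0.08 6.66]
```

View pics/c4.png

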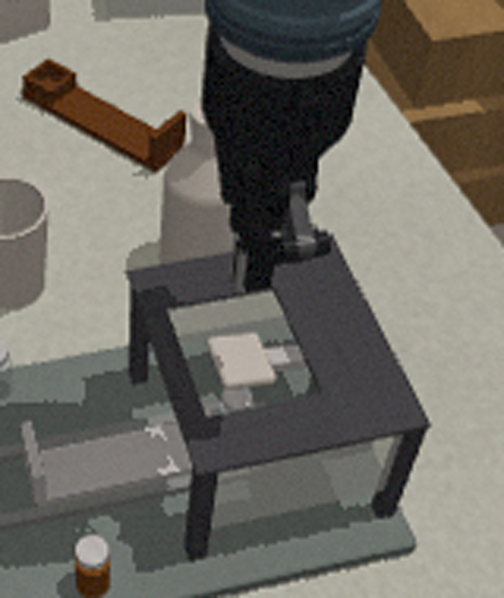

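The tool is above the guard with its lowest point at side ≈(302,191). Something grey sticks out at ≈(323,176). Before lowering, I'll check these pixels against the projected tip and axes.

Run:
```python
from h import *
Y=np.radians(-4);A=np.array([[np.cos(Y),-np.sin(Y),0],[np.sin(Y),np.cos(Y),0],[0,0,1]]);O=np.array([.6478,-.0417,0])
for p in[(0,0,190),(11,0,190),(-11,0,190),(0,15,190),(0,-15,190),(0,0,210),(0,-30,210),(0,-40,230),(0,40,230),(20,-20,200),(30,0,200),(0,0,240),(0,0,263),(38,-42,263),(38,42,263),(-38,-42,263),(-38,42,263)]:
    print(p,((proj("side",O+A@(np.array(p)/1e3))-[220,100])*3.15).round())
im=cv2.imread("pics/side4.png")[110:200,270:345]
im=np.clip(im.astype(float)*2.5,0,255).astype(np.uint8)
cv2.imwrite("pics/c5.png",cv2.resize(im,(500,600),interpolation=cv2.INTER_CUBIC))
```

```text
(0, 0, 190) [251. 278.]
(11, 0, 190) [269. 275.]
(-11, 0, 190) [233. 281.]
(0, 15, 190) [243. 260.]
(0, -15, 190) [260. 297.]
(0, 0, 210) [255. 255.]
(0, -30, 210) [272. 293.]
(0, -40, 230) [282. 282.]
(0, 40, 230) [236. 183.]
(20, -20, 200) [297. 285.]
(30, 0, 200) [302. 257.]
(0, 0, 240) [260. 218.]
(0, 0, 263) [264. 187.]
(38, -42, 263) [360. 229.]
(38, 42, 263) [303. 126.]
(-38, -42, 263) [221. 255.]
(-38, 42, 263) [175. 148.]
```

View pics/c5.png

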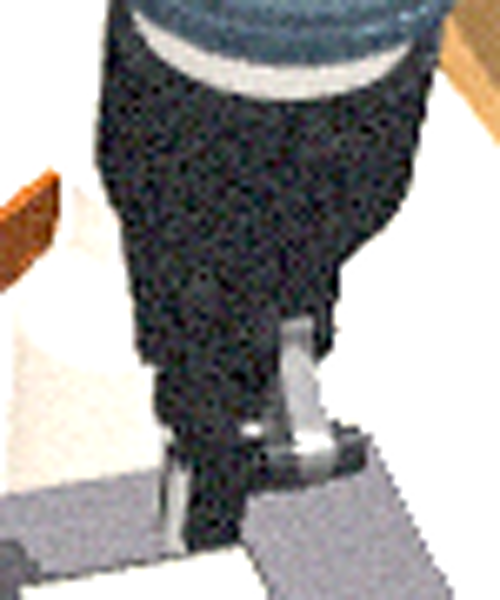

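The crop shows the black tip ending at ≈(302,192) as projected, and a knuckle bar with a grey link on the camera side, right end at ≈(325,177). I'll locate that knuckle in the tool frame from the three arm poses seen, to confirm it stays above the plate.

Run:
```python
from h import *
from scipy.optimize import least_squares
Y=np.radians(-4);A=np.array([[np.cos(Y),-np.sin(Y),0],[np.sin(Y),np.cos(Y),0],[0,0,1]]);O=np.array([.6478,-.0417,0])
T=[(-181.6,-1.4,63.3),(-177.4,-1,219.6),(-.6,-.2,211.6)]
w=lambda k,v:O+A@((np.array(T[k])+v)/1e3)
for nm,px in(("bar right end",[(218,252),(211,193.3),(325.5,177.5)]),("link bottom",[(210,248),(203.3,198.3),(316.8,176.7)])):
    r=least_squares(lambda v:np.ravel([proj("side",w(k,v))-px[k] for k in range(3)]),[0,0,0.])
    print(nm,r.x.round(1),"px err",r.fun.round(1))
for k in range(3): print("tip",k,proj("side",w(k,np.array([0,0,-22]))).round(1),"near tip edge y-15",proj("side",w(k,np.array([0,-15,-22]))).round(1))
```

```text
bar right end [ 11.4 -62.6  71. ] px err [-0.5  0.3  0.7  0.9 -0.3 -1.2]
link bottom [  0.6 -51.7  60.4] px err [ 1.   3.6  0.6 -3.5 -1.6  0.6]
tip 0 [210.4 252. ] near tip edge y-15 [211.6 258.1]
tip 1 [204.3 203.9] near tip edge y-15 [205.6 210.4]
tip 2 [299.5 188.5] near tip edge y-15 [302.1 194.5]
```

The knuckles sit about 60–70 mm above the TCP. With the pad fully down (TCP ≈115 mm) they stay at about 175 mm, well above the plate at 126. Descending.

```bash
python3 -m pendant '[[0.1,0.1,1.2,0],[0.1,0.1,2.4,0],[0.1,0.1,3.6,0],[0.1,0.1,4.8,0],[0.1,0.1,5.8,0],[0.1,0.1,6.4,0],[0.1,0.1,6.4,0],[0.1,0.1,6.4,0]]'; python3 go.py 1 -1 137
```

```text
time_s: 8.5
eef_pos: [0.6491, -0.0431, 0.1487]
eef_rot: [-0.0, 0.999, -0.035, -0.0]
wrist_force: [-0.2, 0.1, 0.6]
opening: -0.005
grasp_force: 0.0
t 8.50 press-frame TCP mm [  1.4  -1.3 148.7] yaw -4.03 tilt [-9.e-04  2.e-04 -1.e+00] F [-0.23  0.08  0.57] open -0.005
shift cm [-0.04 -0.03  1.17]
```

```bash
python3 -m pendant '[[0,0,0.3,0],[0,0,0.6,0],[0,0,0.9,0],[0,0,1.2,0],[0,0,1.5,0],[0,0,1.5,0]]'; python3 go.py 1 -1 115
```

```text
time_s: 9.0
eef_pos: [0.6491, -0.0432, 0.134]
eef_rot: [0.0, 0.999, -0.035, -0.0]
wrist_force: [-2.3, -0.1, 3.0]
opening: -0.001
grasp_force: 1.7
t 9.00 press-frame TCP mm [  1.4  -1.4 134. ] yaw -4.02 tilt [-4.e-04 -0.e+00 -1.e+00] F [-2.29 -0.11  2.97] open -0.001
shift cm [-0.04 -0.04  1.9 ]
```

Contact at about 3 N, as expected. Pressing on.

```bash
python3 -m pendant '[[0,0,0.2,0],[0,0,0.4,0],[0,0,0.6,0],[0,0,0.8,0],[0,0,1,0],[0,0,1.2,0],[0,0,1.4,0],[0,0,1.6,0],[0,0,1.7,0]]'; python3 go.py 1 -1 115
```

```text
time_s: 9.75
eef_pos: [0.6488, -0.0432, 0.1176]
eef_rot: [0.0, 0.999, -0.035, -0.001]
wrist_force: [-6.4, 1.4, 9.3]
opening: 0.003
grasp_force: 4.9
t 9.75 press-frame TCP mm [  1.1  -1.4 117.6] yaw -4.02 tilt [-0.0012  0.     -1.    ] F [-6.4   1.39  9.29] open 0.003
shift cm [-0.01 -0.04  0.26]
```

```bash
python3 -m pendant '[[0,0,0.1,0],[0,0,0.2,0],[0,0,0.3,0]]'; python3 go.py 1 -1 115
```

```text
time_s: 10.0
eef_pos: [0.6489, -0.0432, 0.1159]
eef_rot: [0.0, 0.999, -0.035, -0.001]
wrist_force: [-11.6, 1.2, 21.1]
opening: 0.002
grasp_force: 11.2
t 10.00 press-frame TCP mm [  1.2  -1.4 115.9] yaw -4.01 tilt [-1.2e-03 -2.0e-04 -1.0e+00] F [-11.63   1.18  21.15] open 0.002
shift cm [-0.02 -0.04  0.09]
```

The force has risen to 21 N, so the lever is at its hard stop. I'll press a touch more and hold well over a second.

```bash
python3 -m pendant '[[0,0,0.1,0],[0,0,0.1,0],[0,0,0.1,0],[0,0,0.1,0],[0,0,0.1,0],[0,0,0.1,0],[0,0,0.1,0],[0,0,0.1,0],[0,0,0.1,0],[0,0,0.1,0],[0,0,0.1,0],[0,0,0.1,0]]'; python3 go.py
```

```text
time_s: 11.0
eef_pos: [0.6489, -0.0432, 0.1159]
eef_rot: [0.0, 0.999, -0.035, -0.0]
wrist_force: [-12.0, 0.4, 21.7]
opening: -0.001
grasp_force: 11.3
t 11.00 press-frame TCP mm [  1.2  -1.4 115.9] yaw -4.01 tilt [-9.e-04 -3.e-04 -1.e+00] F [-12.     0.38  21.74] open -0.001
```

```bash
python3 -m pendant '[[0,0,0,0],[0,0,0,0],[0,0,0,0],[0,0,0,0],[0,0,0,0],[0,0,0,0]]'; python3 go.py
```

```text
time_s: 11.5
eef_pos: [0.6489, -0.0432, 0.1159]
eef_rot: [0.0, 0.999, -0.035, -0.0]
wrist_force: [-12.2, 1.4, 21.3]
opening: -0.002
grasp_force: 11.3
t 11.50 press-frame TCP mm [  1.2  -1.4 115.9] yaw -4.01 tilt [-9.e-04 -4.e-04 -1.e+00] F [-12.17   1.42  21.31] open -0.002
```

```bash
python3 -m pendant '[[0,0,-0.4,0],[0,0,-0.8,0],[0,0,-1.2,0],[0,0,-1.6,0],[0,0,-2,0],[0,0,-2.5,0],[0,0,-3.2,0],[0,0,-4.5,0],[0,0,-6,0],[0,0,-8,0],[0,0,-10,0],[0,0,-10,0]]'; python3 go.py -180 0 217
```

```text
time_s: 12.5
eef_pos: [0.6517, -0.0437, 0.2189]
eef_rot: [0.001, 0.999, -0.035, 0.004]
wrist_force: [0.9, -1.1, 1.6]
opening: 0.003
grasp_force: 0.0
t 12.50 press-frame TCP mm [  4.   -1.7 218.9] yaw -4.02 tilt [ 0.0076 -0.0019 -1.    ] F [ 0.85 -1.1   1.64] open 0.003
shift cm [-18.4   -0.16   0.05]
```

Held down about 1.5 s and released. I'll move clear back over the carrier side and check.

```bash
python3 -m pendant '[[-2,0,-1,0],[-4,0,-2,0],[-6,0,-3,0],[-8,0,-3,0],[-10,0,-3,0],[-13,0,-3,0],[-16,0,-3,0],[-19,0,-3,0],[-22,0,-3,0],[-24,0,-3,0],[-24,0,-3,0],[-24,0,-3,0]]' >/dev/null; python3 go.py
python3 - <<'E'
from h import *
for n in("side","top"):
    cv2.imwrite(f"pics/{n}6.png",imaging.camera(n)[:,:,::-1])
s=cv2.imread("pics/side6.png")[170:310,180:360]; t=cv2.imread("pics/top6.png")[120:250,225:320]
cv2.imwrite("pics/c6.png",np.hstack([cv2.resize(s,(540,420),interpolation=cv2.INTER_CUBIC),cv2.resize(t,(256,420),interpolation=cv2.INTER_CUBIC)]))
E
```

```text
t 13.50 press-frame TCP mm [-238.8   -1.2  243.4] yaw -4.05 tilt [ 1.1e-03 -3.0e-04 -1.0e+00] F [ 1.13  0.15 -0.21] open 0.005
```

View pics/c6.png

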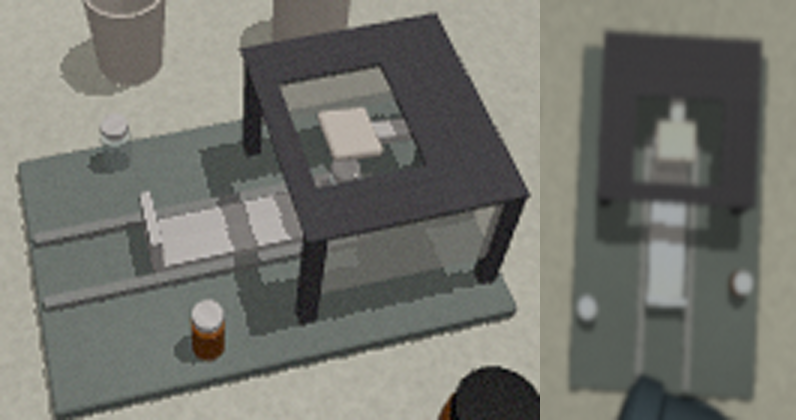

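The lever's pad is back up at side ≈(296,214). The carrier is home and unchanged, with its end plate at ≈(229,242), the vial cap stands at ≈(295,226), and the spares have not moved. Handing in.

```bash
python3 -c "
from bench import workorder
print(workorder.hand_in())"
```

```text
the job is handed in; nothing more can be done
None
```

The job is handed in at about 13.5 s (limit 51 s): the carrier was pushed home against its stop, the lever held fully down about 1.5 s and released, the arm moved clear, and the last picture shows the vial and spares standing in place; the hand-in returned no verdict.

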